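# Load the two sizing balls with the one-ball scoop

### The job

Using the red-handled scoop, take the white sizing balls out of the blue tray one at a time and tip one into each of the two bores of the aluminium block, then stand the scoop back upright in its yellow dish. Leave the third ball in the tray, do not touch the clean balls with the gripper or arm, bring the scoop down close over the bore before tipping so that no ball is dropped or flung, and leave the piston and the jar standing where they are.

Things in the scene. Friction and masses are not known exactly. Their poses are not given: they have to be found in the camera images.
- scoop: one-ball scoop, about 0.18 kg, 85 mm long, 45 wide, 158 tall, standing upright: flat steel foot with a one-ball pocket in front, upright stem, red handle on top. Origin: underside of the foot on the handle's axis; z up along the handle; the pocket's open front looks along its -x. The foot reaches 30 mm behind the origin. Moved smoothly, it keeps a seated ball while level or tipped back; from 40 deg forward the ball rolls out over the front
- scoop_grip (a point): middle of the scoop's red handle, 125 mm above the underside of the foot, on the scoop's z axis. The handle is a block 24 mm along the scoop's x, 18 mm along its y, and 65 mm tall (93 to 158 mm above the underside)
- scoop_tip (a point): midway between the two front tips, at underside level, 54.5 mm ahead of the handle's axis (scoop -x). The pocket floor is two prongs, each 10 mm wide, 20 mm apart, 3 mm thick; from 1 mm at the tips they ramp up to a sill 4.2 mm high, 9 to 10.5 mm behind the tips. A ball pushed over the sill settles between the prongs and stays there
- scoop_pocket (a point): centre of a ball that sits in the pocket: 36 mm ahead of the handle's axis (scoop -x), 20 mm above the underside; turns with the scoop. The pocket's back wall is 26 mm high, 16 mm ahead of the axis; low cheeks 20 mm high flank its rear half
- rest: shallow yellow plastic dish, fixed, 136 mm (x) by 96 mm (y) outside, walls 4 mm thick, rim 16 mm high, floor 4 mm above the bench; the scoop starts standing in it and belongs there. Origin: centre of its underside
- tray: blue steel ball tray, fixed, 250 mm (x) by 204 mm (y), floor 6 mm above the bench; walls and lane dividers stand 24 mm above the floor. Three lanes run along its x, each 62 mm wide, centred on y = +66, 0 and -66 mm. Origin: centre of its underside. Inner face of the far (+x) wall at x = +120 mm; at the start the balls lie between x = -85 and -35 mm
- tray_stop (a point): foot of the stop at the near (-x) end of the tray, at floor level on its middle line (tray x = -110 mm, z = 6 mm). The stop spans all lanes, rises steeply 33 mm and leans outward 16 deg from upright. A ball pushed along its lane by the level scoop, underside on the floor, halts against the stop; pushing on until the tips reach the stop's foot drives the prongs under it and it rolls over the sill into the pocket
- block: aluminium block, fixed, 190 mm (x) by 100 mm (y), 55 mm high, with two round bores in its top at x = -46 and +46 mm, y = 0. Each bore is 57 mm wide and 25 mm deep, then narrows to a 27 mm hole, in whose mouth a ball seats itself, standing about 10 mm proud of the block. Origin: centre of its underside
- bore_near (a point): where the centre of a ball lies when seated in one bore of the block (the one at block x = -46 mm), 45 mm above the bench, 10 mm below the block's top face
- bore_far (a point): the same for the other bore (block x = +46 mm)
- ball_a_center (a point): white ceramic ball, 40 mm diameter, about 0.11 kg, loose in the tray, one per lane at the start; the three are alike. This point is its centre (20 mm above what it lies on). Rolls freely; when it meets a wall it stops
- ball_a: the same ball a, as a body (its axes turn as it rolls; origin on its surface: use the centre instead)
- ball_b_center (a point): white ceramic ball, 40 mm diameter, about 0.11 kg, loose in the tray, one per lane at the start; the three are alike. This point is its centre (20 mm above what it lies on). Rolls freely; when it meets a wall it stops
- ball_b: the same ball b, as a body (its axes turn as it rolls; origin on its surface: use the centre instead)
- ball_c_center (a point): white ceramic ball, 40 mm diameter, about 0.11 kg, loose in the tray, one per lane at the start; the three are alike. This point is its centre (20 mm above what it lies on). Rolls freely; when it meets a wall it stops
- ball_c: the same ball c, as a body (its axes turn as it rolls; origin on its surface: use the centre instead)
- piston: bystander: aluminium piston standing on the bench, 82 mm wide, 68 mm tall; origin at the centre of its underside
- jar: bystander: amber jar, 70 mm wide, 70 mm tall; origin at its underside

How it is judged (in metres and radians):
On the way, in this order (a step that is already met when the one before it is completed fails the run):
1. one ball lies in the scoop's pocket, lifted clear of the tray (((distance between ball_a_center and scoop_pocket below 0.012 m and height (world z) of ball_a_center above 0.07 m) or (distance between ball_b_center and scoop_pocket below 0.012 m and height (world z) of ball_b_center above 0.07 m) or (distance between ball_c_center and scoop_pocket below 0.012 m and height (world z) of ball_c_center above 0.07 m))), for 0.2 s.
2. one ball is seated in a bore ((distance between any of ball_a_center, ball_b_center, ball_c_center and bore_near below 0.007 m or distance between any of ball_a_center, ball_b_center, ball_c_center and bore_far below 0.007 m)), for 0.2 s.
3. a second ball lies in the scoop's pocket, lifted clear of the tray (((distance between ball_a_center and scoop_pocket below 0.012 m and height (world z) of ball_a_center above 0.07 m) or (distance between ball_b_center and scoop_pocket below 0.012 m and height (world z) of ball_b_center above 0.07 m) or (distance between ball_c_center and scoop_pocket below 0.012 m and height (world z) of ball_c_center above 0.07 m))), for 0.2 s.
At the end, for the whole second after the job is handed in: one ball seated in each bore (centre within 7 mm of the seat point), the third ball in the tray, the scoop standing upright (within 0.1 rad) with its foot down in the yellow dish (handle axis over the dish, foot flat on its floor, not on its rim), everything at rest (((distance between ball_a_center and bore_near below 0.007 m and distance between ball_b_center and bore_far below 0.007 m and (x of ball_c_center in the frame of tray between -0.115 and 0.12 m and y of ball_c_center in the frame of tray between -0.097 and 0.097 m and z of ball_c_center in the frame of tray below 0.035 m)) or (distance between ball_a_center and bore_near below 0.007 m and distance between ball_c_center and bore_far below 0.007 m and (x of ball_b_center in the frame of tray between -0.115 and 0.12 m and y of ball_b_center in the frame of tray between -0.097 and 0.097 m and z of ball_b_center in the frame of tray below 0.035 m)) or (distance between ball_b_center and bore_near below 0.007 m and distance between ball_a_center and bore_far below 0.007 m and (x of ball_c_center in the frame of tray between -0.115 and 0.12 m and y of ball_c_center in the frame of tray between -0.097 and 0.097 m and z of ball_c_center in the frame of tray below 0.035 m)) or (distance between ball_b_center and bore_near below 0.007 m and distance between ball_c_center and bore_far below 0.007 m and (x of ball_a_center in the frame of tray between -0.115 and 0.12 m and y of ball_a_center in the frame of tray between -0.097 and 0.097 m and z of ball_a_center in the frame of tray below 0.035 m)) or (distance between ball_c_center and bore_near below 0.007 m and distance between ball_a_center and bore_far below 0.007 m and (x of ball_b_center in the frame of tray between -0.115 and 0.12 m and y of ball_b_center in the frame of tray between -0.097 and 0.097 m and z of ball_b_center in the frame of tray below 0.035 m)) or (distance between ball_c_center and bore_near below 0.007 m and distance between ball_b_center and bore_far below 0.007 m and (x of ball_a_center in the frame of tray between -0.115 and 0.12 m and y of ball_a_center in the frame of tray between -0.097 and 0.097 m and z of ball_a_center in the frame of tray below 0.035 m))) and angle between scoop_grip's own z axis and vertical below 0.1 rad and x of scoop_grip in the frame of rest between -0.068 and 0.068 m and y of scoop_grip in the frame of rest between -0.048 and 0.048 m and z of scoop_grip in the frame of rest below 0.133 m and linear speed of scoop below 0.02 m/s and linear speed of each of ball_a, ball_b, ball_c below 0.03 m/s); the robot touches nothing.
It fails at once if the gripper or arm touches a ball (over 0.5 N) (contact force between any of ball_a, ball_b, ball_c and the fingers above 0.5 N or contact force between any of ball_a, ball_b, ball_c and the arm above 0.5 N).
It fails at once if a ball is dropped from a height or flung (faster than 1.5 m/s) (linear speed of any of ball_a, ball_b, ball_c above 1.5 m/s).
It fails at once if a bystander is pushed more than 30 mm (distance of any of piston, jar from where it was at the start of the episode above 0.03 m).
It also fails if it takes over 72 s, if anything falls off the work surface, if the arm or the gripper's body presses on something with over 40 N, if the wrist force passes 120 N, or if a joint passes its speed limit or range.

### The arm

A 6-joint arm with a two-finger parallel gripper is mounted at the origin on the work surface. World frame = base frame: x ahead of the robot, y to its left, z up, the work surface at z = 0. Lengths are in mm, angles in rad, forces in N, time in s.
With the tool pointing down it reaches from about 275 to 775 mm from the base axis. Payload 14.6 kg.
Tool frame: the origin (TCP) lies on the centre line of the jaws, within the pads' length; the fingertips stand env.finger_overhang ahead of it and the grasp point (between the pads) is the TCP (env.finger_overhang is the distance from the TCP to the fingertips, in mm); z points along the fingers, y is the direction in which the jaws open and shut (so a half turn about z gives the same grasp; the last joint's range is limited). The gripper opens to 85 mm and grips with 20 to 120 N. Pads are 22 mm wide; open, the fingers measure 114 mm over their backs; the gripper's body (76 mm by 85 mm) begins 54 mm behind the grasp point. The pads swing forward as they close: fully open they stand 13 mm farther back than shut.
Start: joints at [1.189, 0.263, -0.048, 1.259, 0, 1.415], TCP at [118.056, 511.557, 227.578] pointing down, gripper open.
Joint ranges: [-2.65, 2.65], [-0.89, 1.7], [-1.18, 1.37], [-2.13, 2.11], [-1.35, 1.29], [-3.14, 3.14]. Speed limits (rad/s): [1.89, 1.89, 2.57, 2.79, 3.14, 3.14].

### API

Orientations are given as a 3x3 rotation matrix whose columns are the frame's x, y, z axes.
In Python, from bench import env, viewer, job gives the robot as it stands.
- The arm moves only by the tool play_rows, never from a script. Its argument "increments" is a list that holds one entry, the list of rows, each a list of 7 numbers: the closure, from 0 (fully open) to 1 (shut), then the shift along the tool's x, y, z in units of 60 mm (1.0 is 60 mm), then the turn, a rotation vector about the tool's x, y, z in units of 5 degrees (1.0 is 5 degrees). In form: [[[grip, dx, dy, dz, ax, ay, az], ...]]. A call has 1 to 20 rows; each row is the pose to reach, as a shift and turn from the pose commanded when the call began, along the tool's axes at that moment; what a row does not reach only later rows make up. A row lasts 1/8 s, in which the tool goes at most 62.5 mm and 10.7 degrees, less where a joint would pass 70% of its speed; a pose out of reach is approached as far as the arm can. A call with a gripper value outside its range is refused whole. The fingers move at their own pace and stop on an object; the grip force is fixed at half the most. Time passes only in rows, so rows that repeat a pose let the fingers close. It gives the time, the measured TCP pose, the force and the opening at its end, in the units of the state.
- env.read_state(): the state, without advancing time (a new reading comes with each control period).
- viewer.get_image(name): name is "side" or "top" or "wrist"; returns the picture (420x560x3 uint8, red, green, blue); there is no depth.
- viewer.calibration(name): a dict with "mtx" (3x3 intrinsics, pixels), "cam_to_world" (4x4, takes a point from camera to world coordinates). Camera axes: x right, y up, looking along -z (the intrinsics and any distortion apply to the point x, -y, -z); pixel columns grow to the right and rows downward; lengths in mm; the calibration is good to about 2 mm. A picture is of the moment at which its call begins: read the wrist's pose just before it. calibration takes no time and is no camera call; for the wrist camera it gives the pose at the moment of the call.
- job.job_done(): hands the job in, once; it reports no verdict.
Trained networks look in the newest picture that a camera, given by its name, has taken for a name from the list of things; names that differ only in an ending like _2 or _b are one class to them, and where a whole thing is asked for, a point or a joint stands for the part that bears it (a point fixed in the world has none). Each returns a list of dicts, best first, with "p" (0 to 1); they miss things now and then, are a little off and sometimes report something else, mostly with a low value. They report only what shows in the picture. A call takes as long as a camera call.
- viewer.boxes_of(camera, thing): "position" ([column, row] in pixels, amid what is visible of it).
- viewer.tip_of(camera, thing): "position" ([column, row] in pixels: a listed point, or the origin of a listed thing).
The state is a dict: "time_s": time; "joint_positions": joint angles; "joint_vel": joint speeds; "joint_efforts": joint torques, N m; "eef_pos": TCP position; "eef_rot": TCP orientation; "contact_force": force on the tool from outside, world axes, zero at the start; "torque": the same for the moment, N m; "finger_gap": finger opening in mm.
Only numpy, scipy, OpenCV 4.12 (cv2) and the standard library are available. Lean on these libraries where they do the work, as an engineer would, in place of code of your own. Each camera call takes 0.05 s, during which the arm holds its last target.

## Working session

There is one attempt and no reset: what is moved stays moved. The work goes in short steps, Python scripts to look and compute and a tool call to move; the robot and the scene stay as the last step left them, time stands still between calls to the robot, and variables do not carry over. Pictures are saved under pics/ and viewed, and the job is handed in when it is done.

Besides the shell and the picture viewer there is one more tool, called after "Call:" as a command line: name --argument value ..., lists and objects as JSON in quotes. play_rows: Moves the arm, as the interface text tells. Its arguments: {"type":"object","properties":{"increments":{"type":"array","items":{"type":"array","items":{"type":"array","items":{"type":"number"}}}}},"required":["increments"]}

```bash
ls; mkdir -p pics; python3 - <<'E'
from bench import env, viewer, job
import cv2
for n in("side","top","wrist"):
    im=viewer.get_image(n); cv2.imwrite(f"pics/{n}0.png",im[:,:,::-1])
    c=viewer.calibration(n); print(n,c["mtx"].round(1).tolist(),c["cam_to_world"].round(3).tolist(),c.keys())
s=env.read_state(); print(s, env.finger_overhang)
for cam in("side","top","wrist"):
    viewer.get_image(cam)
    for t in "scoop scoop_grip scoop_tip scoop_pocket rest tray tray_stop block bore_near bore_far ball_a_center piston jar".split():
        print(cam,t,[(round(d["p"],2),[round(float(v)) for v in d["position"]]) for d in viewer.tip_of(cam,t)[:4]])
E
```

```text
pics
side [[446.2, 0.0, 278.6], [0.0, 446.2, 210.9], [0.0, 0.0, 1.0]] [[0.926, 0.278, -0.256, 309.474], [-0.378, 0.649, -0.661, -633.101], [-0.018, 0.709, 0.705, 771.976], [0.0, 0.0, 0.0, 1.0]] dict_keys(['mtx', 'cam_to_world'])
top [[531.6, 0.0, 282.8], [0.0, 531.6, 208.9], [0.0, 0.0, 1.0]] [[0.012, 0.998, -0.066, 473.015], [-1.0, 0.012, 0.001, 18.361], [0.002, 0.066, 0.998, 1246.986], [0.0, 0.0, 0.0, 1.0]] dict_keys(['mtx', 'cam_to_world'])
wrist [[313.4, 0.0, 284.0], [0.0, 313.4, 213.9], [0.0, 0.0, 1.0]] [[0.226, -0.939, -0.261, 51.871], [0.974, 0.217, 0.062, 525.44], [-0.002, -0.268, 0.963, 374.034], [0.0, 0.0, 0.0, 1.0]] dict_keys(['mtx', 'cam_to_world'])
{'time_s': 0.15, 'joint_positions': array([ 1.18870503e+00,  2.63409662e-01, -4.88002632e-02,  1.25938598e+00,
       -3.76202163e-05,  1.41548938e+00]), 'joint_vel': array([-0.00086033, -0.00288059,  0.00257697,  0.00110745,  0.00076382,
       -0.00032001]), 'joint_efforts': array([-3.07557566e-04, -6.37825799e+01,  3.84650695e+01,  1.05775637e-02,
       -2.07442663e-04,  2.17228143e-05]), 'eef_pos': array([117.98180535, 511
[... 928 characters left out ...]
8, 213]), (0.22, [165, 222])]
top scoop_grip [(0.71, [155, 214])]
top scoop_tip [(0.9, [159, 240])]
top scoop_pocket [(0.2, [272, 241])]
top rest [(0.96, [166, 221])]
top tray [(0.81, [276, 216])]
top tray_stop [(0.84, [273, 261])]
top block [(0.69, [401, 218])]
top bore_near [(0.91, [402, 236]), (0.62, [155, 212]), (0.47, [161, 230])]
top bore_far []
top ball_a_center [(0.57, [246, 241])]
top piston [(0.69, [189, 147])]
top jar [(0.77, [385, 142]), (0.35, [163, 242])]
wrist scoop []
wrist scoop_grip []
wrist scoop_tip []
wrist scoop_pocket []
wrist rest []
wrist tray []
wrist tray_stop []
wrist block []
wrist bore_near []
wrist bore_far []
wrist ball_a_center []
wrist piston []
wrist jar []
```

View pics/top0.png

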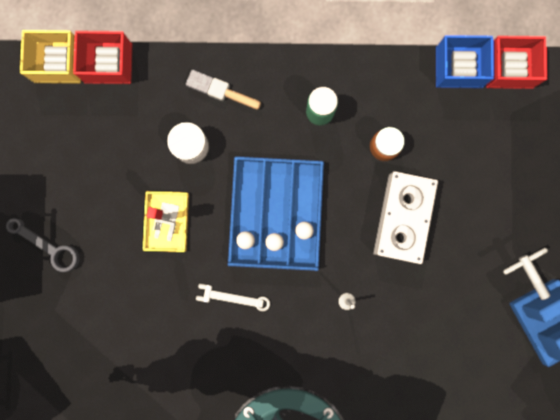

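View pics/side0.png

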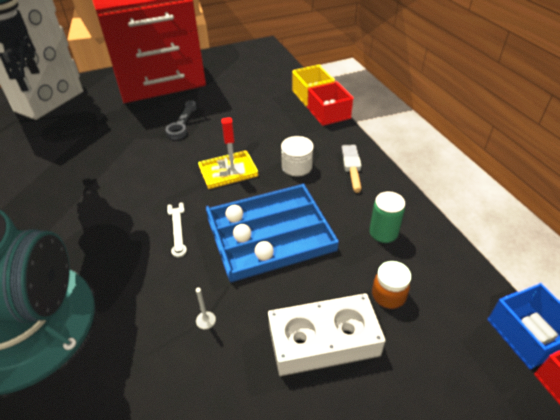

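View pics/wrist0.png

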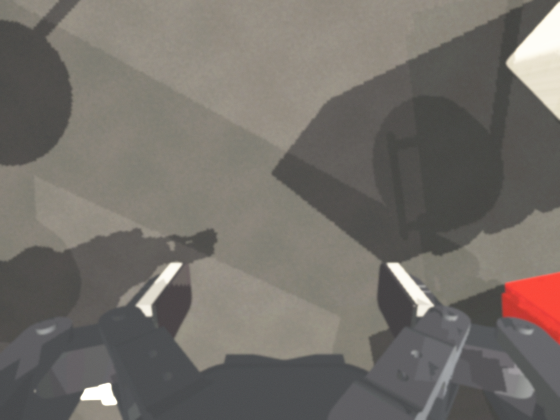

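```bash
python3 - <<'E'
import cv2
im=cv2.imread("pics/top0.png")
cv2.imwrite("pics/top_z1.png",cv2.resize(im[140:280,135:335],None,fx=4,fy=4,interpolation=cv2.INTER_CUBIC))
cv2.imwrite("pics/top_z2.png",cv2.resize(im[160:275,360:450],None,fx=5,fy=5,interpolation=cv2.INTER_CUBIC))
im=cv2.imread("pics/side0.png")
cv2.imwrite("pics/side_z1.png",cv2.resize(im[110:285,190:345],None,fx=3.4,fy=3.4,interpolation=cv2.INTER_CUBIC))
E
```

```text
(no output)
```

View pics/top_z1.png

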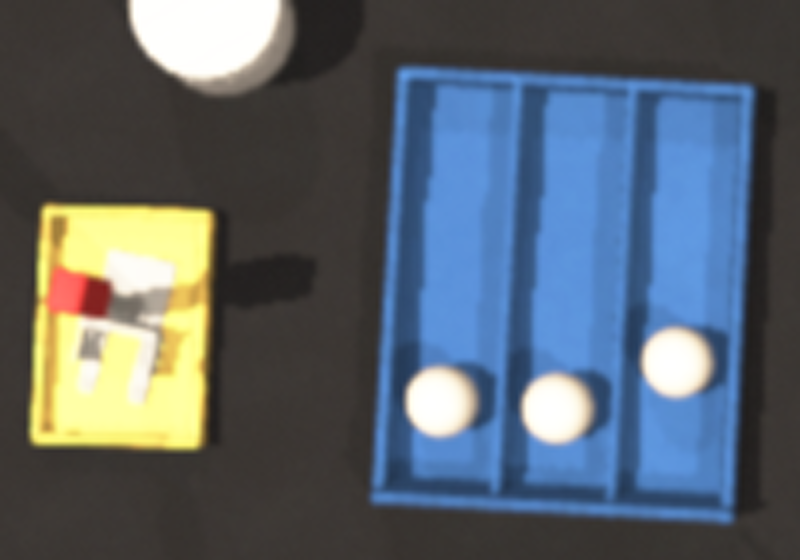

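View pics/top_z2.png

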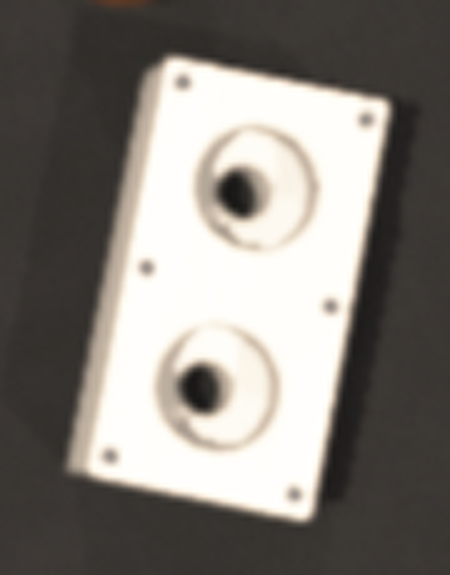

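View pics/side_z1.png

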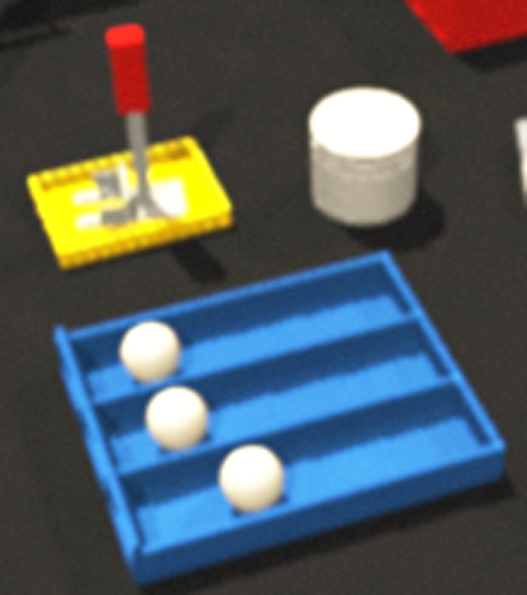

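```bash
cat > h.py <<'E'
import numpy as np, json
from scipy.optimize import least_squares
CAL={'side':(np.array([[446.2,0,278.6],[0,446.2,210.9],[0,0,1]]),None)}
def load():
    from bench import viewer
    return {n:(viewer.calibration(n)["mtx"],viewer.calibration(n)["cam_to_world"]) for n in("side","top","wrist")}
def proj(c,P):
    K,T=c; p=np.linalg.inv(T)@np.append(P,1); q=K@np.array([p[0],-p[1],-p[2]]); return q[:2]/q[2]
def ray(c,px,z):
    K,T=c; d=np.linalg.inv(K)@np.array([px[0],px[1],1]); d=T[:3,:3]@np.array([d[0],-d[1],-d[2]]); o=T[:3,3]
    return o+d*(z-o[2])/d[2]
def R2(a): return np.array([[np.cos(a),-np.sin(a)],[np.sin(a),np.cos(a)]])
def fit(C,obs,x0,z0=0):
    # obs: (cam,(px),(local xyz))
    def f(p):
        r=[]
        for cam,px,l in obs:
            xy=R2(p[2])@np.array(l[:2],float)+p[:2]
            r+=list(proj(C[cam],[xy[0],xy[1],l[2]+z0])-px)
        return r
    s=least_squares(f,x0,x_scale=[10,10,.1]); return s.x,np.array(s.fun).reshape(-1,2)
E
python3 - <<'E'
from h import *
C=load()
def z1(x,y): return ((x+.5)/4-.5+135,(y+.5)/4-.5+140)
def z2(x,y): return ((x+.5)/5-.5+360,(y+.5)/5-.5+160)
def s1(x,y): return ((x+.5)/3.4-.5+190,(y+.5)/3.4-.5+110)
for nm,z in (('tray',z1(402,68)),):
    print(ray(C['top'],z,30))
tray=[('top',z1(400,68),(125,102,30)),('top',z1(755,85),(125,-102,30)),
      ('side',s1(388,253),(125,102,30)),('side',s1(505,447),(125,-102,30)),]
mid=[('top',z1(389,290),(0,102,30))]
p,r=fit(C,tray,[500,0,0]);print('tray',p,r.round(1).tolist())
for cam,px,l in [('top',z1(374,500),(-125,102,39)),('top',z1(732,520),(-125,-102,39)),('side',s1(60,328),(-125,102,39)),('side',s1(140,580),(-125,-102,0))]:
    xy=R2(p[2])@np.array(l[:2])+p[:2]; print(' near',proj(C[cam],[*xy,l[2]])-px)
for b in[(441,401),(557,408),(677,362)]:
    w=ray(C['top'],z1(*b),26); print('ball',w.round(1),'in tray',(R2(-p[2])@(w[:2]-p[:2])).round(1))
for b in[(150,351),(177,418),(251,480)]:
    w=ray(C['side'],s1(*b),26); print('ball side',w.round(1),'in tray',(R2(-p[2])@(w[:2]-p[:2])).round(1))
blk=[('top',z2(162,55),(95,50,55)),('top',z2(394,100),(95,-50,55)),('top',z2(311,523),(-95,-50,55)),('top',z2(85,476),(-95,50,55)),('top',z2(257,188),(46,0,55)),('top',z2(217,387),(-46,0,55))]
p,r=fit(C,blk,[480,-250,0]);print('block',p,r.round(1).tolist())
for s in(-46,46):
    xy=R2(p[2])@np.array([s,0])+p[:2]; print('bore',s,xy.round(1),'side px',proj(C['side'],[*xy,55]).round(1))
dish=[('top',z1(43,205),(68,48,16)),('top',z1(216,210),(68,-48,16)),('top',z1(205,448),(-68,-48,16)),('top',z1(31,443),(-68,48,16)),
('side',s1(28,180),(-68,48,16)),('side',s1(190,138),(68,48,16)),('side',s1(232,212),(68,-48,16)),('side',s1(62,262),(-68,-48,8))]
p,r=fit(C,dish,[480,250,0]);print('dish',p,r.round(1).tolist())
sc=[('top',z1(110,249),(30,22.5,7)),('top',z1(174,264),(30,-22.5,7)),('top',z1(87,391),(-54.5,15,5)),('top',z1(136,403),(-54.5,-15,5)),('top',z1(66,289),(0,0,162)),('side',s1(127,33),(0,0,162))]
p,r=fit(C,sc,[480,250,0]);print('scoop',p,r.round(1).tolist())
print('jar',ray(C['top'],(389,142),70),'piston',ray(C['top'],z1(208,20),68), 'green', ray(C['top'],(322,102),90))
E
```

```text
[673.08220385 128.85295734  30.        ]
tray [ 5.44142363e+02  3.16094265e+01 -4.08215741e-02] [[0.7, -0.0], [0.2, 0.4], [-0.3, -0.7], [0.2, -0.6]]
 near [0.34506533 0.74813374]
 near [0.95001023 0.53511427]
 near [-1.71437063 -0.61788911]
 near [-0.72338925  1.04244612]
ball [481.5 103.4  26. ] in tray [-65.5  69.2]
ball [478.3  36.9  26. ] in tray [-66.    2.6]
ball [505.5 -31.7  26. ] in tray [-36.  -64.8]
ball side [480.2 101.5  26. ] in tray [-66.7  67.3]
ball side [477.1  34.4  26. ] in tray [-67.1   0. ]
ball side [503.4 -35.2  26. ] in tray [-37.9 -68.4]
block [ 5.36794277e+02 -2.62134517e+02 -1.90226779e-01] [[1.2, 0.9], [-1.7, 0.7], [-0.5, -1.0], [0.7, -0.6], [-0.0, -0.1], [0.3, 0.2]]
bore -46 [ 491.6 -253.4] side px [299.7 328.2]
bore 46 [ 582.  -270.8] side px [348.8 319. ]
dish [ 5.22122640e+02  2.87362454e+02 -1.67893379e-02] [[1.3, 0.7], [-0.7, 0.6], [-0.3, -0.2], [1.6, -0.2], [0.4, -0.9], [0.4, -0.2], [-0.6, -1.6], [-0.1, -1.0]]
scoop [ 5.34967058e+02  2.86306138e+02 -1.98555736e-01] [[-1.2, -0.4], [1.6, -0.1], [-0.2, 0.2], [0.1, -0.1], [0.1, 0.2], [-0.3, -0.8]]
jar [ 703.76212844 -218.52382975   70.        ] piston [692.60832142 234.50508543  68.        ] green [787.38938475 -66.43485788  90.        ]
```

```bash
cat >> h.py <<'E'
from scipy.spatial.transform import Rotation as Ro
def rot(yaw,tilt=0.0):
    """scoop orientation yaw (scoop x axis angle), forward tilt (rad). tool y = scoop x, tool z = -scoop z, tool x = scoop y"""
    S=Ro.from_euler('z',yaw).as_matrix()@Ro.from_euler('y',-tilt).as_matrix()
    return np.column_stack([S[:,1],S[:,0],-S[:,2]])
def row(p0,R0,p,R):
    d=R0.T@(np.asarray(p,float)-p0)/60; w=Ro.from_matrix(R0.T@R).as_rotvec(degrees=True)/5
    return [round(float(v),3) for v in [*d,*w]]
def tcp_from_tip(tip,yaw,tilt,h):
    """TCP when tips are at tip; h = TCP height over underside"""
    S=Ro.from_euler('z',yaw).as_matrix()@Ro.from_euler('y',-tilt).as_matrix()
    return np.asarray(tip,float)+S@np.array([54.5,0,h])
E
python3 - <<'E'
from h import *
from bench import env
s=env.read_state();print(s['time_s'])
R=rot(-0.2);print(R.round(2))
print(row(s['eef_pos'],s['eef_rot'],[535,286.3,230],R))
E
```

```text
2.25
[[ 0.2   0.98 -0.  ]
 [ 0.98 -0.2  -0.  ]
 [ 0.    0.   -1.  ]]
[-7.615, -2.096, -0.04, -0.0, -0.0, 17.693]
```

Call:
play_rows --increments '[[[0,-1.0,-0.3,0,0,0,2],[0,-2,-0.6,0,0,0,4],[0,-3,-0.9,0,0,0,6],[0,-4,-1.2,0,0,0,8],[0,-5,-1.5,0,0,0,10],[0,-6,-1.8,0,0,0,12],[0,-7,-2,0,0,0,14],[0,-7.6,-2.1,-0.04,0,0,16],[0,-7.615,-2.096,-0.04,0,0,17.69],[0,-7.615,-2.096,-0.04,0,0,17.69],[0,-7.615,-2.096,-0.04,0,0,17.69]]]'

```text
time_s: 3.62
eef_pos: [534.6, 286.5, 230.1]
eef_rot: [[0.195, 0.981, -0.0], [0.981, -0.195, 0.0], [0.0, -0.0, -1.0]]
contact_force: [0.5, 0.6, 0.8]
finger_gap: 85.4
```

```bash
python3 - <<'E'
from h import *
from bench import env,viewer
import cv2
s=env.read_state();print(s['time_s'],s['eef_pos'],s['eef_rot'].round(3).tolist(),s['joint_positions'].round(2))
im=viewer.get_image('wrist');C=load();cv2.imwrite('pics/w1.png',im[:,:,::-1])
print(viewer.tip_of('wrist','scoop_grip')[:2],viewer.tip_of('wrist','scoop_tip')[:2])
for l in((0,0,129),(0,0,162),(-54.5,0,4)):
    xy=R2(-.2)@np.array(l[:2])+[535,286.3];print(l,proj(C['wrist'],[*xy,l[2]]))
E
```

```text
3.625 [534.58976371 286.5257392  230.06305343] [[0.195, 0.981, -0.0], [0.981, -0.195, 0.0], [0.0, -0.0, -1.0]] [0.36 0.41 0.17 1.34 0.   2.12]
[{'position': [283.1, 212.6], 'p': 0.9}] [{'position': [238.7, 185.7], 'p': 0.88}]
(0, 0, 129) [284.42123285 211.022156  ]
(0, 0, 162) [284.46552343 222.9865152 ]
(-54.5, 0, 4) [239.03110277 183.85971358]
```

View pics/w1.png

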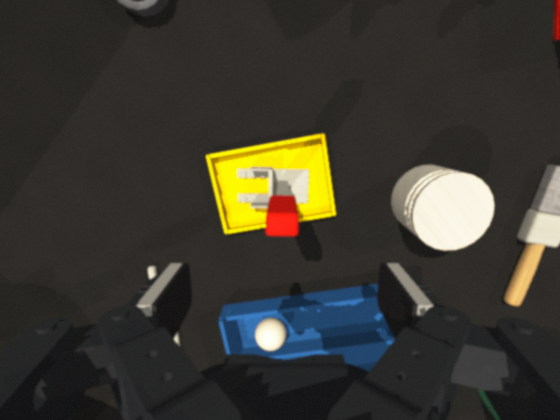

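Call:
play_rows --increments '[[[0,0,0,0.8,0,0,0],[0,0,0,1.4,0,0,0],[0,0,0,1.685,0,0,0],[0,0,0,1.685,0,0,0],[1,0,0,1.685,0,0,0],[1,0,0,1.685,0,0,0],[1,0,0,1.685,0,0,0],[1,0,0,1.685,0,0,0],[1,0,0,1.685,0,0,0],[1,0,0,1.685,0,0,0],[1,0,0,1.685,0,0,0],[1,0,0,1.685,0,0,0]]]'

```text
time_s: 5.28
eef_pos: [535.0, 286.5, 129.4]
eef_rot: [[0.198, 0.98, 0.0], [0.98, -0.198, 0.001], [0.001, 0.0, -1.0]]
contact_force: [-2.5, 0.5, 6.5]
finger_gap: 22.7
```

```bash
python3 - <<'E'
from h import *
from bench import env,viewer
import cv2
s=env.read_state();print(s['time_s'],s['eef_pos'],s['eef_rot'].round(3).tolist(),s['joint_positions'].round(2))
im=viewer.get_image('wrist');cv2.imwrite('pics/w2.png',im[:,:,::-1])
im=viewer.get_image('side');cv2.imwrite('pics/s2.png',cv2.resize(im[60:260,150:350,::-1],None,fx=3,fy=3))
E
```

```text
5.275 [534.97188927 286.47438359 129.35489108] [[0.198, 0.98, 0.0], [0.98, -0.198, 0.001], [0.001, 0.0, -1.0]] [ 0.36  0.44 -0.04  1.09  0.    2.13]
```

View pics/w2.png

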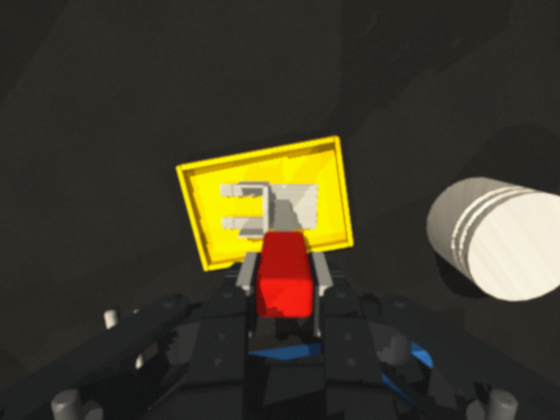

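View pics/s2.png

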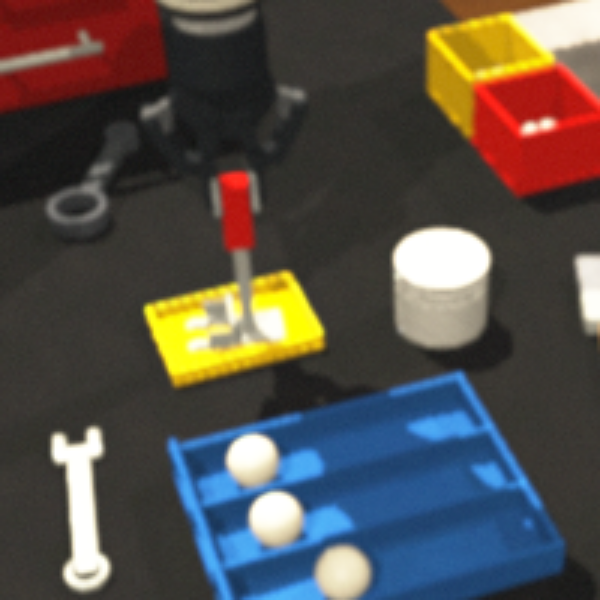

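```bash
cat >> h.py <<'E'
TR=np.array([544.14,31.6]);TY=-0.0408
def tray2w(x,y): return R2(TY)@np.array([x,y])+TR
def cur():
    from bench import env
    s=env.read_state(); return s['eef_pos'],s['eef_rot'],s
E
python3 - <<'E'
from h import *
p,R,s=cur()
t=tray2w(29.5,66);print(t)
print(row(p,R,[*p[:2],195],rot(-.2)))
print(row(p,R,[*t,195],rot(TY)))
print(row(p,R,[*t,160],rot(TY)))
E
```

```text
[576.30750294  96.3418084 ]
[0.001, 0.0, -1.094, 0.003, -0.007, 0.004]
[-2.969, 1.304, -1.095, 0.004, -0.007, -1.82]
[-2.969, 1.303, -0.512, 0.004, -0.007, -1.82]
```

Call:
play_rows --increments '[[[1,0,0,-0.3,0,0,0],[1,0,0,-0.7,0,0,0],[1,0,0,-1.0,0,0,0],[1,-0.5,0.2,-1.095,0,0,-0.3],[1,-1.1,0.5,-1.095,0,0,-0.7],[1,-1.7,0.75,-1.095,0,0,-1.0],[1,-2.3,1.0,-1.095,0,0,-1.4],[1,-2.75,1.2,-1.095,0,0,-1.7],[1,-2.969,1.304,-0.8,0,0,-1.82],[1,-2.969,1.304,-0.512,0,0,-1.82],[1,-2.969,1.304,-0.512,0,0,-1.82]]]'

```text
time_s: 6.75
eef_pos: [575.6, 95.9, 158.6]
eef_rot: [[0.041, 0.999, -0.002], [0.999, -0.041, -0.0], [-0.0, -0.002, -1.0]]
contact_force: [-0.6, -0.2, -2.7]
finger_gap: 22.9
```

```bash
python3 - <<'E'
from h import *
from bench import env,viewer
import cv2
p,R,s=cur();print(s['time_s'],p,s['contact_force'])
im=viewer.get_image('wrist');cv2.imwrite('pics/w3.png',im[:,:,::-1])
im=viewer.get_image('top');cv2.imwrite('pics/t3.png',cv2.resize(im[140:280,135:335,::-1],None,fx=4,fy=4,interpolation=cv2.INTER_CUBIC))
C=load()
for l in((-54.5,15,p[2]-125),(-54.5,-15,p[2]-125)):
    xy=R2(TY)@np.array(l[:2])+p[:2];print('tips',proj(C['wrist'],[*xy,l[2]]))
for l in((-66,97,30),(0,97,30),(120,97,30),(-66,35,30),(0,35,30),(120,35,30),(120,66,30),(-110,35,6),(-110,97,6)):
    print(l,proj(C['wrist'],[*tray2w(*l[:2]),l[2]]).round(1),proj(C['top'],[*tray2w(*l[:2]),l[2]]).round(1))
E
```

```text
6.75 [575.61792196  95.90227512 158.57696562] [-0.58082037 -0.22536933 -2.71372909]
tips [221.61678884 187.45441242]
tips [223.40758358 219.9448809 ]
(-66, 97, 30) [175.6 168.3] [232.6 239.4]
(0, 97, 30) [250.5 168.3] [234.3 210.6]
(120, 97, 30) [386.7 168.2] [237.4 158.8]
(-66, 35, 30) [181.9 234.8] [259.7 240.9]
(0, 35, 30) [252.5 234.7] [261.3 212.1]
(120, 35, 30) [380.9 234.7] [264.2 160.3]
(120, 66, 30) [383.7 202.4] [250.8 159.5]
(-110, 35, 6) [145.7 226.9] [259.1 259.9]
(-110, 97, 6) [138.  165.1] [232.4 258.4]
```

View pics/w3.png

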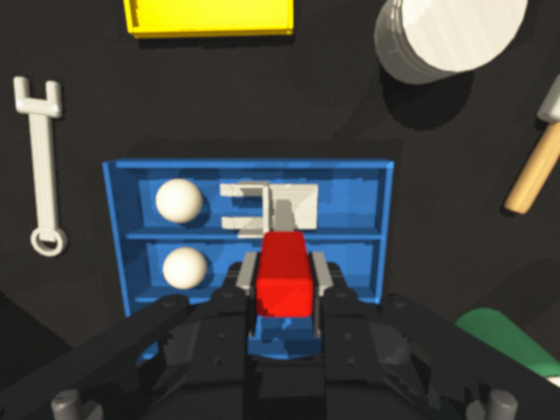

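Call:
play_rows --increments '[[[1,0.05,0,0.15,0,0,0],[1,0.05,0,0.3,0,0,0],[1,0.05,0,0.4,0,0,0],[1,0.05,0,0.44,0,0,0],[1,0.05,0,0.44,0,0,0],[1,0.05,0,0.44,0,0,0]]]'

```text
time_s: 7.6
eef_pos: [576.6, 99.1, 133.4]
eef_rot: [[0.041, 0.999, 0.0], [0.999, -0.041, -0.0], [0.0, 0.0, -1.0]]
contact_force: [0.6, 0.9, -2.7]
finger_gap: 23.1
```

Call:
play_rows --increments '[[[1,0,0,0.02,0,0,0],[1,0,0,0.035,0,0,0],[1,0,0,0.05,0,0,0],[1,0,0,0.05,0,0,0]]]'

```text
time_s: 8.1
eef_pos: [576.6, 99.2, 131.3]
eef_rot: [[0.041, 0.999, 0.001], [0.999, -0.041, 0.0], [0.0, 0.001, -1.0]]
contact_force: [-4.3, 0.1, 13.5]
finger_gap: 22.8
```

Call:
play_rows --increments '[[[1,0,-0.1,-0.01,0,0,0],[1,0,-0.25,-0.01,0,0,0],[1,0,-0.4,-0.01,0,0,0],[1,0,-0.55,-0.01,0,0,0],[1,0,-0.7,-0.01,0,0,0],[1,0,-0.85,-0.01,0,0,0],[1,0,-1.0,-0.01,0,0,0],[1,0,-1.1,-0.01,0,0,0],[1,0,-1.2,-0.01,0,0,0],[1,0,-1.3,-0.01,0,0,0],[1,0,-1.36,-0.01,0,0,0],[1,0,-1.4,-0.01,0,0,0],[1,0,-1.4,-0.01,0,0,0],[1,0,-1.4,-0.01,0,0,0]]]'

```text
time_s: 9.85
eef_pos: [492.5, 102.6, 131.2]
eef_rot: [[0.041, 0.999, 0.001], [0.999, -0.041, 0.0], [0.0, 0.001, -1.0]]
contact_force: [3.4, -0.3, 7.8]
finger_gap: 23.2
```

```bash
cat > look.py <<'E'
from h import *
from bench import env,viewer
import cv2,sys
n=sys.argv[1]
p,R,s=cur();print(s['time_s'],p.round(1),s['contact_force'].round(1),s['joint_positions'].round(2),'tray xy tip',(R2(-TY)@(p[:2]-TR)-[54.5,0]).round(1))
a=viewer.get_image('wrist')[:,:,::-1];b=viewer.get_image('side')[150:360,180:460,::-1] if len(sys.argv)<3 else viewer.get_image('side')[100:310,180:460,::-1]
b=cv2.resize(b,(560,420))
cv2.imwrite(f'pics/{n}.png',cv2.resize(np.hstack([a[:,80:480],b[:,80:480]]),(800,420)))
E
python3 look.py l4
```

```text
9.85 [492.5 102.6 131.2] [ 3.4 -0.3  7.8] [ 0.04  0.28 -0.3   0.99  0.    1.66] tray xy tip [-109.    68.8]
```

View pics/l4.png

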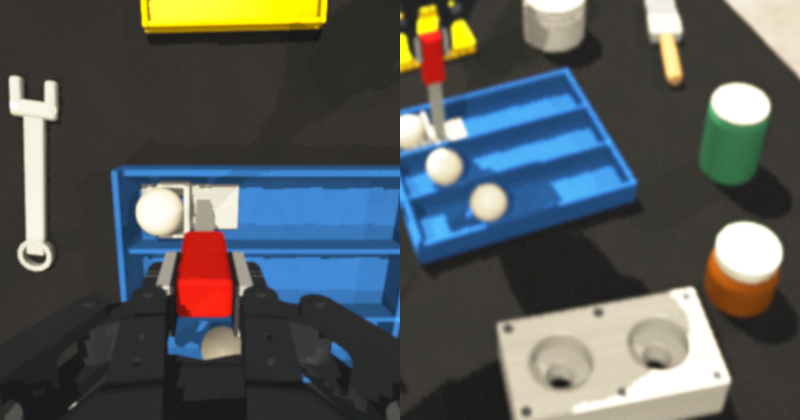

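```bash
python3 - <<'E'
from h import *
p,R,s=cur();C=load()
for dx in(36,42,48):
    xy=R2(TY)@np.array([-dx,0])+p[:2];print(dx,proj(C['wrist'],[*xy,p[2]-125.4+20]).round(1))
E
```

```text
36 [240.8 209.5]
42 [233.5 209.5]
48 [226.3 209.5]
```

Call:
play_rows --increments '[[[1,0,0.02,-0.03,0,0,0],[1,0,0.04,-0.1,0,0,0],[1,0,0.04,-0.25,0,0,0],[1,0,0.04,-0.45,0,0,0],[1,0,0.04,-0.7,0,0,0],[1,0,0.04,-0.95,0,0,0],[1,0,0.04,-1.2,0,0,0],[1,0,0.04,-1.38,0,0,0],[1,0,0.04,-1.47,0,0,0],[1,0,0.04,-1.48,0,0,0],[1,0,0.04,-1.48,0,0,0]]]'

```text
time_s: 11.32
eef_pos: [494.7, 102.5, 219.2]
eef_rot: [[0.041, 0.999, -0.001], [0.999, -0.041, 0.0], [-0.0, -0.001, -1.0]]
contact_force: [-0.3, -0.0, -2.9]
finger_gap: 23.1
```

```bash
python3 look.py l5 1; python3 - <<'E'
from h import *
p,R,s=cur();C=load()
xy=R2(TY)@np.array([-36,0])+p[:2];print(proj(C['wrist'],[*xy,p[2]-125.4+20]).round(1)-[80,0])
yaw=-.5; u=np.array([np.cos(yaw),np.sin(yaw)])
for nm,b in(('near',(491.6,-253.4)),('far',(582,-270.8))):
    tip=np.array([*(np.array(b)+17*u),59+0]); 
    for z in (95,59):
        tip[2]=z; t=tcp_from_tip(tip,yaw,0,125.4); print(nm,z,t.round(1),row(p,R,t,rot(yaw)))
E
```

```text
11.325 [494.7 102.5 219.2] [-0.3 -0.  -2.9] [ 0.04  0.23 -0.11  1.23  0.    1.65] tray xy tip [-106.8   68.8]
[161.  209.5]
near 95 [ 554.3 -287.7  220.4] [-6.456, 1.259, -0.02, -0.007, 0.003, 5.261]
near 59 [ 554.3 -287.7  184.4] [-6.456, 1.259, 0.58, -0.007, 0.003, 5.261]
far 95 [ 644.7 -305.1  220.4] [-6.685, 2.776, -0.021, -0.007, 0.003, 5.261]
far 59 [ 644.7 -305.1  184.4] [-6.685, 2.776, 0.579, -0.007, 0.003, 5.261]
```

View pics/l5.png

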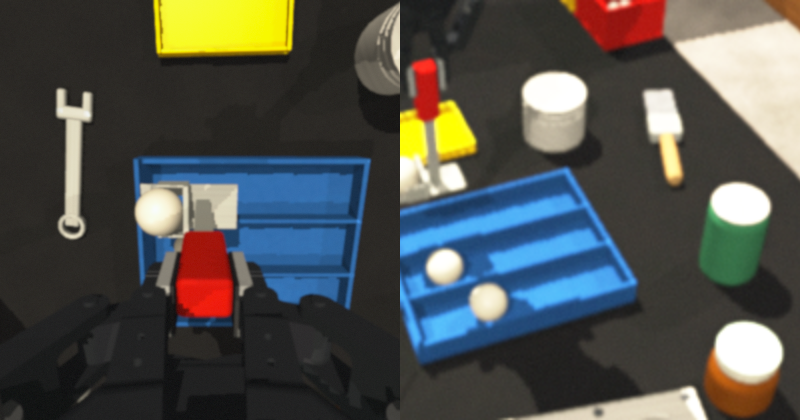

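Call:
play_rows --increments '[[[1,-0.13,0.025,0,0,0,0.1],[1,-0.39,0.076,0,0,0,0.3],[1,-0.77,0.15,0,0,0,0.63],[1,-1.23,0.24,0,0,0,1.0],[1,-1.68,0.33,0,0,0,1.37],[1,-2.13,0.415,0,0,0,1.74],[1,-2.58,0.5,0,0,0,2.1],[1,-3.03,0.59,0,0,0,2.47],[1,-3.49,0.68,0,0,0,2.84],[1,-3.94,0.77,0,0,0,3.2],[1,-4.39,0.856,0,0,0,3.58],[1,-4.84,0.944,0,0,0,3.95],[1,-5.29,1.03,0,0,0,4.3],[1,-5.68,1.11,0,0,0,4.63],[1,-6.07,1.18,0,0,0,4.95],[1,-6.33,1.23,0,0,0,5.15],[1,-6.456,1.259,0,0,0,5.26],[1,-6.456,1.259,0,0,0,5.26],[1,-6.456,1.259,0,0,0,5.26]]]'

```text
time_s: 13.8
eef_pos: [554.5, -287.0, 219.7]
eef_rot: [[0.479, 0.878, 0.0], [0.878, -0.479, 0.0], [0.0, -0.0, -1.0]]
contact_force: [0.7, -0.1, -2.9]
finger_gap: 23.2
```

```bash
cat > look2.py <<'E'
from h import *
from bench import env,viewer
import cv2,sys
n=sys.argv[1]
p,R,s=cur();print(s['time_s'],p.round(1),s['contact_force'].round(1),s['joint_positions'].round(2))
C=load()
a=viewer.get_image('wrist')[:,:,::-1];b=viewer.get_image('side')[230:440,180:460,::-1] 
b=cv2.resize(b,(560,b.shape[0]*2)); b=np.vstack([b,np.zeros((420-b.shape[0],560,3),np.uint8)])[:420]
cv2.imwrite(f'pics/{n}.png',np.hstack([a[:,100:500],b[:,80:480]]))
# wrist projections
S=np.column_stack([R[:,1],R[:,0],-R[:,2]])
for nm,l in(('tipL',(-54.5,15,-125.4)),('tipR',(-54.5,-15,-125.4)),('pocket',(-36,0,-105.4))):
    print(nm,proj(C['wrist'],p+S@np.array(l))-[100,0])
for nm,bb in(('near',(491.6,-253.4,55)),('far',(582,-270.8,55))): print(nm,proj(C['wrist'],bb)-[100,0])
E
python3 look2.py l6
```

```text
13.8 [ 554.5 -287.   219.7] [ 0.7 -0.1 -2.9] [-0.61  0.44  0.2   1.33  0.    1.46]
tipL [121.48664564 187.41298844]
tipR [123.28898553 220.03020398]
pocket [140.07185695 209.67667615]
near [113.19808614 195.34612091]
far [199.93167331 167.62466181]
```

View pics/l6.png

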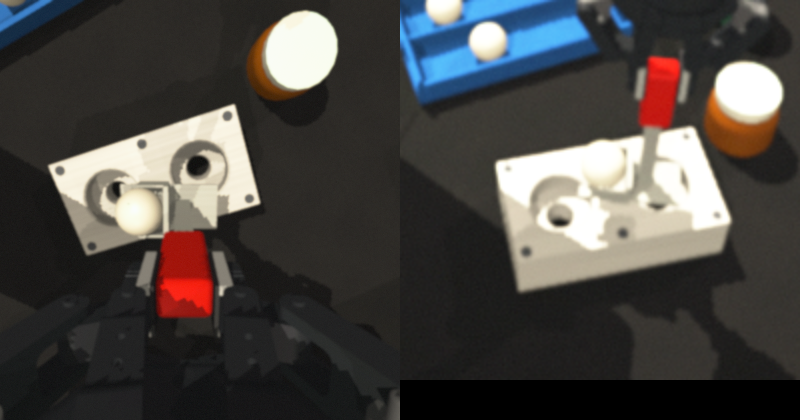

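```bash
python3 - <<'E'
import cv2
a=cv2.imread('pics/l6.png')[100:250,40:270];cv2.imwrite('pics/l6z.png',cv2.resize(a,None,fx=3.4,fy=3.4,interpolation=cv2.INTER_CUBIC))
E
```

```text
(no output)
```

View pics/l6z.png

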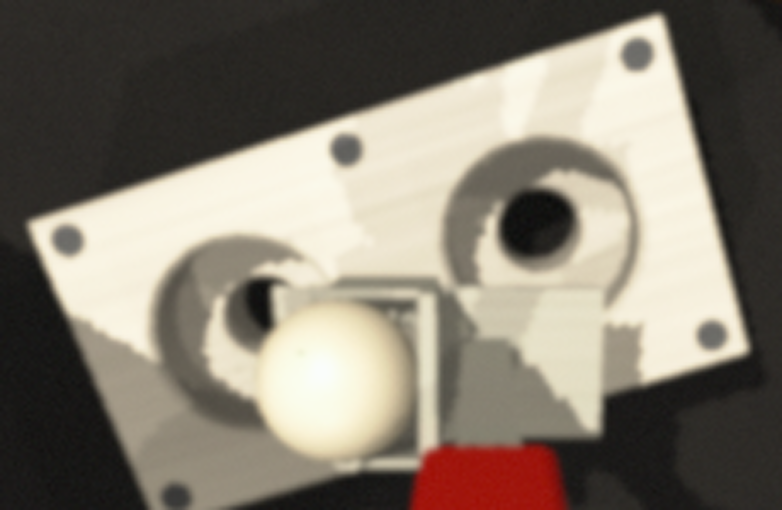

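Call:
play_rows --increments '[[[1,0,0,0.04,0,0,0],[1,0.01,0,0.12,0,0,0],[1,0.01,0,0.23,0,0,0],[1,0.01,0,0.34,0,0,0],[1,0.01,0,0.45,0,0,0],[1,0.01,0,0.54,0,0,0],[1,0.01,0,0.58,0,0,0],[1,0.01,0,0.59,0,0,0],[1,0.01,0,0.59,0,0,0]]]'

```text
time_s: 15.02
eef_pos: [554.9, -287.2, 184.3]
eef_rot: [[0.479, 0.878, 0.0], [0.878, -0.479, -0.0], [-0.0, 0.0, -1.0]]
contact_force: [-0.0, 0.6, -2.8]
finger_gap: 23.3
```

```bash
python3 look2.py l7; python3 - <<'E'
from h import *
p,R,s=cur()
S=np.column_stack([R[:,1],R[:,0],-R[:,2]]); tip=p+S@np.array([-54.5,0,-125.4]); print('tip',tip)
yaw=np.arctan2(S[1,0],S[0,0])
for d in range(5,61,5):
    print(d,row(p,R,tcp_from_tip(tip,yaw,np.deg2rad(d),125.4),rot(yaw,np.deg2rad(d))))
E
```

```text
15.025 [ 554.9 -287.2  184.3] [-0.   0.6 -2.8] [-0.61  0.45  0.12  1.24 -0.    1.46]
tipL [121.47484325 187.41621467]
tipR [123.27729627 220.02947493]
pocket [140.05880026 209.67606702]
near [104.22238473 203.6866466 ]
far [201.36777649 172.69742011]
tip [ 507.10981655 -261.08557228   58.95928923]
5 [-0.0, -0.185, -0.071, -0.996, 0.0, 0.0]
10 [-0.0, -0.376, -0.126, -1.996, 0.0, 0.0]
15 [-0.0, -0.571, -0.164, -2.996, 0.0, 0.0]
20 [-0.0, -0.769, -0.185, -3.996, 0.0, 0.0]
25 [-0.0, -0.968, -0.188, -4.996, 0.0, 0.0]
30 [-0.0, -1.166, -0.174, -5.996, 0.0, 0.0]
35 [-0.0, -1.362, -0.143, -6.996, 0.0, 0.0]
40 [-0.0, -1.555, -0.095, -7.996, 0.0, 0.0]
45 [-0.0, -1.743, -0.03, -8.996, 0.0, 0.0]
50 [-0.0, -1.925, 0.05, -9.996, 0.0, 0.0]
55 [-0.0, -2.099, 0.147, -10.996, 0.0, 0.0]
60 [-0.0, -2.264, 0.258, -11.996, 0.0, 0.0]
```

View pics/l7.png

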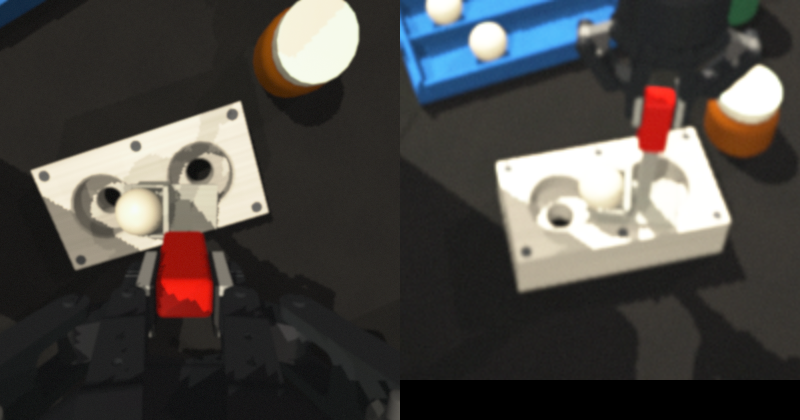

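Call:
play_rows --increments '[[[1,0,-0.075,-0.03,-0.4,0,0],[1,0,-0.185,-0.071,-1,0,0],[1,0,-0.376,-0.126,-2,0,0],[1,0,-0.571,-0.164,-3,0,0],[1,0,-0.769,-0.185,-4,0,0],[1,0,-0.968,-0.188,-5,0,0],[1,0,-1.166,-0.174,-6,0,0],[1,0,-1.264,-0.16,-6.5,0,0],[1,0,-1.362,-0.143,-7,0,0],[1,0,-1.459,-0.12,-7.5,0,0],[1,0,-1.555,-0.095,-8,0,0],[1,0,-1.65,-0.064,-8.5,0,0],[1,0,-1.743,-0.03,-9,0,0],[1,0,-1.835,0.01,-9.5,0,0],[1,0,-1.925,0.05,-10,0,0],[1,0,-1.925,0.05,-10,0,0],[1,0,-1.925,0.05,-10,0,0],[1,0,-1.925,0.05,-10,0,0]]]'

```text
time_s: 17.38
eef_pos: [454.0, -232.2, 181.9]
eef_rot: [[0.479, 0.564, 0.673], [0.878, -0.308, -0.367], [-0.0, 0.766, -0.642]]
contact_force: [0.3, -1.1, -1.6]
finger_gap: 23.2
```

```bash
python3 look2.py l8
```

```text
17.375 [ 454.  -232.2  181.9] [ 0.3 -1.1 -1.6] [-0.74 -0.14 -1.11 -0.26  0.18  1.42]
tipL [121.12961525 187.3777824 ]
tipR [122.91871962 220.06966148]
pocket [139.72785221 209.72185925]
near [102.21411709 207.64714852]
far [170.64691387 165.40966573]
```

View pics/l8.png

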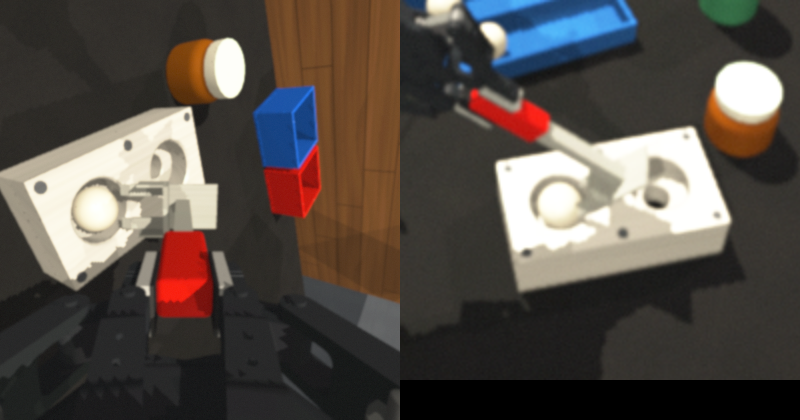

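```bash
python3 - <<'E'
from h import *
p,R,s=cur()
S=np.column_stack([R[:,1],R[:,0],-R[:,2]]); tip=p+S@np.array([-54.5,0,-125.4]); print('tip',tip)
yaw=-.5;u=np.array([np.cos(yaw),np.sin(yaw)])
for k in range(1,7):
    d=50-50*k/6; t=tip+np.array([*(u*30*k/6),46*k/6])
    print(round(d),row(p,R,tcp_from_tip(t,yaw,np.deg2rad(d),125.4),rot(yaw,np.deg2rad(d))))
E
```

```text
tip [ 507.41497405 -261.28658223   59.27388161]
42 [-0.0, 0.445, 0.136, 1.67, 0.0, 0.002]
33 [-0.0, 0.865, 0.312, 3.337, 0.0, 0.002]
25 [-0.0, 1.253, 0.525, 5.003, 0.0, 0.002]
17 [-0.0, 1.605, 0.77, 6.67, 0.0, 0.002]
8 [-0.0, 1.917, 1.042, 8.337, 0.001, 0.002]
0 [-0.001, 2.185, 1.333, 10.003, 0.001, 0.002]
```

Call:
play_rows --increments '[[[1,0,0.2,0.06,0.7,0,0],[1,0,0.445,0.136,1.67,0,0],[1,0,0.865,0.312,3.337,0,0],[1,0,1.253,0.525,5.0,0,0],[1,0,1.605,0.77,6.67,0,0],[1,0,1.917,1.042,8.337,0,0],[1,0,2.185,1.333,10.0,0,0],[1,0,2.185,1.333,10.0,0,0]]]'

```text
time_s: 18.48
eef_pos: [582.7, -302.4, 229.6]
eef_rot: [[0.479, 0.878, -0.003], [0.878, -0.479, 0.001], [-0.0, -0.003, -1.0]]
contact_force: [-1.0, -0.2, -2.3]
finger_gap: 23.4
```

```bash
python3 look2.py l9; python3 - <<'E'
from h import *
p,R,s=cur();print(R.round(3).tolist())
t=tray2w(29.5,2);print(t)
print(row(p,R,[*t,225],rot(TY)))
print(row(p,R,[*t,160],rot(TY)))
E
```

```text
18.475 [ 582.7 -302.4  229.6] [-1.  -0.2 -2.3] [-0.6   0.5   0.34  1.41 -0.    1.47]
tipL [121.46262017 187.40619796]
tipR [123.2662982  220.02258809]
pocket [140.04721343 209.66744496]
near [ 85.11346208 193.30955332]
far [168.49180483 166.37098905]
[[0.479, 0.878, -0.003], [0.878, -0.479, 0.002], [0.0, -0.003, -1.0]]
[573.69702733  32.39506949]
[4.826, -2.808, 0.063, -0.033, -0.01, -5.259]
[4.826, -2.805, 1.146, -0.033, -0.01, -5.259]
```

View pics/l9.png

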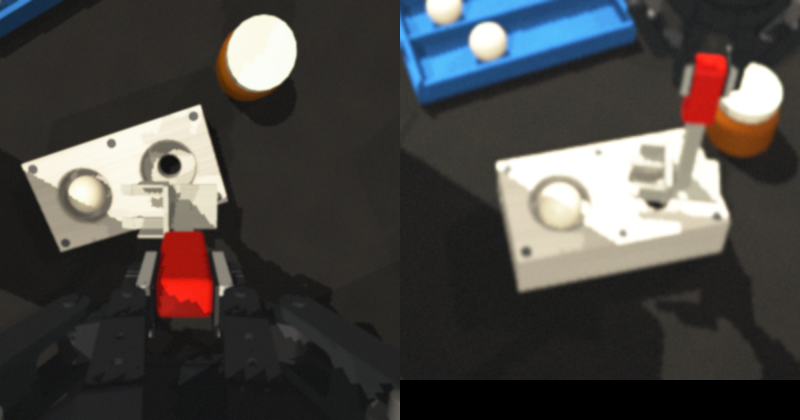

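Call:
play_rows --increments '[[[1,0.4,-0.2,0,0,0,-0.4],[1,1.0,-0.55,0,0,0,-1.0],[1,1.7,-0.95,0.05,0,0,-1.8],[1,2.4,-1.35,0.05,0,0,-2.6],[1,3.1,-1.8,0.05,0,0,-3.4],[1,3.8,-2.2,0.05,0,0,-4.2],[1,4.4,-2.55,0.1,0,0,-4.8],[1,4.75,-2.77,0.4,0,0,-5.2],[1,4.826,-2.805,0.8,0,0,-5.26],[1,4.826,-2.805,1.146,0,0,-5.26],[1,4.826,-2.805,1.146,0,0,-5.26],[1,4.826,-2.805,1.146,0,0,-5.26]]]'

```text
time_s: 20.08
eef_pos: [572.0, 33.6, 162.8]
eef_rot: [[0.04, 0.999, 0.002], [0.999, -0.04, -0.0], [0.0, 0.002, -1.0]]
contact_force: [0.5, 0.3, -1.5]
finger_gap: 22.9
```

```bash
python3 look.py l10; python3 - <<'E'
from h import *
p,R,s=cur();C=load()
for l in((-66,31,30),(0,31,30),(120,31,30),(-66,-31,30),(0,-31,30)): print(l,proj(C['wrist'],[*tray2w(*l[:2]),l[2]]).round(1)-[80,0])
t=tray2w(29.5,2);print(row(p,R,[*t,133.4],rot(TY)))
E
```

```text
20.075 [572.   33.6 162.8] [ 0.5  0.3 -1.5] [-0.08  0.37 -0.07  1.13  0.    1.53] tray xy tip [-26.8   3.2]
(-66, 31, 30) [ 98.1 171.3]
(0, 31, 30) [172.1 171.2]
(120, 31, 30) [306.6 171.1]
(-66, -31, 30) [104.1 236.9]
(0, -31, 30) [174.  236.8]
[-0.015, 0.02, 0.488, 0.024, 0.001, 0.0]
```

View pics/l10.png

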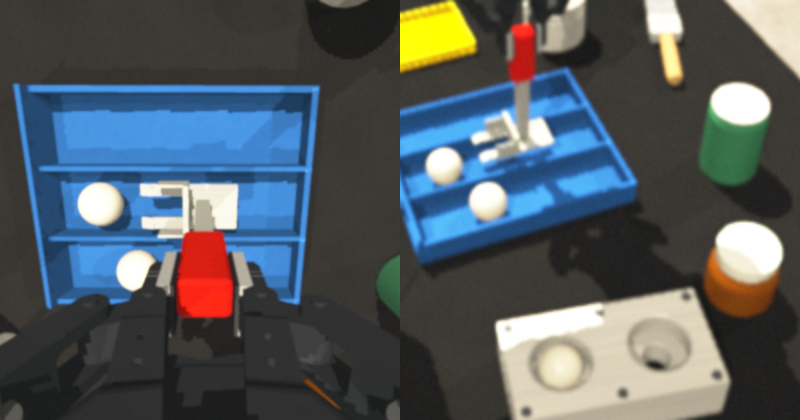

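Call:
play_rows --increments '[[[1,0.02,0.03,0.15,0,0,0],[1,0.02,0.03,0.3,0,0,0],[1,0.02,0.03,0.42,0,0,0],[1,0.02,0.03,0.48,0,0,0],[1,0.02,0.03,0.48,0,0,0],[1,0.02,0.03,0.48,0,0,0]]]'

```text
time_s: 20.92
eef_pos: [574.3, 34.4, 132.9]
eef_rot: [[0.041, 0.999, 0.0], [0.999, -0.041, -0.0], [-0.0, 0.0, -1.0]]
contact_force: [-0.2, 0.2, -1.5]
finger_gap: 23.3
```

Call:
play_rows --increments '[[[1,0,0,0.015,0,0,0],[1,0,0,0.03,0,0,0],[1,0,0,0.036,0,0,0],[1,0,0,0.036,0,0,0]]]'

```text
time_s: 21.42
eef_pos: [574.3, 34.4, 131.3]
eef_rot: [[0.041, 0.999, 0.001], [0.999, -0.041, -0.0], [-0.0, 0.001, -1.0]]
contact_force: [-3.5, -0.8, 9.5]
finger_gap: 23.1
```

```bash
python3 - <<'E'
from h import *
p,R,s=cur();print(p,s['contact_force'],R2(-TY)@(p[:2]-TR)-[54.5,0])
E
```

```text
[574.31938848  34.38095446 131.32627319] [-3.5266389  -0.75818143  9.54487965] [-24.45915841   4.00961759]
```

Call:
play_rows --increments '[[[1,-0.01,-0.1,0,0,0,0],[1,-0.01,-0.25,0,0,0,0],[1,-0.01,-0.4,0,0,0,0],[1,-0.01,-0.55,0,0,0,0],[1,-0.01,-0.7,0,0,0,0],[1,-0.01,-0.85,0,0,0,0],[1,-0.01,-1.0,0,0,0,0],[1,-0.01,-1.1,0,0,0,0],[1,-0.01,-1.2,0,0,0,0],[1,-0.01,-1.3,0,0,0,0],[1,-0.01,-1.36,0,0,0,0],[1,-0.01,-1.405,0,0,0,0],[1,-0.01,-1.41,0,0,0,0],[1,-0.01,-1.41,0,0,0,0]]]'

```text
time_s: 23.18
eef_pos: [490.0, 37.3, 131.1]
eef_rot: [[0.041, 0.999, 0.002], [0.999, -0.041, -0.0], [-0.0, 0.002, -1.0]]
contact_force: [4.0, -0.1, 7.8]
finger_gap: 23.3
```

```bash
python3 look.py l11; python3 - <<'E'
from h import *
p,R,s=cur();C=load()
for dx in(36,42):
    xy=R2(TY)@np.array([-dx,0])+p[:2];print(dx,proj(C['wrist'],[*xy,p[2]-125.4+20]).round(1)-[80,0])
E
```

```text
23.175 [490.   37.3 131.1] [ 4.  -0.1  7.8] [-0.09  0.26 -0.33  0.98  0.    1.52] tray xy tip [-108.8    3.5]
36 [160.6 209.5]
42 [153.4 209.5]
```

View pics/l11.png

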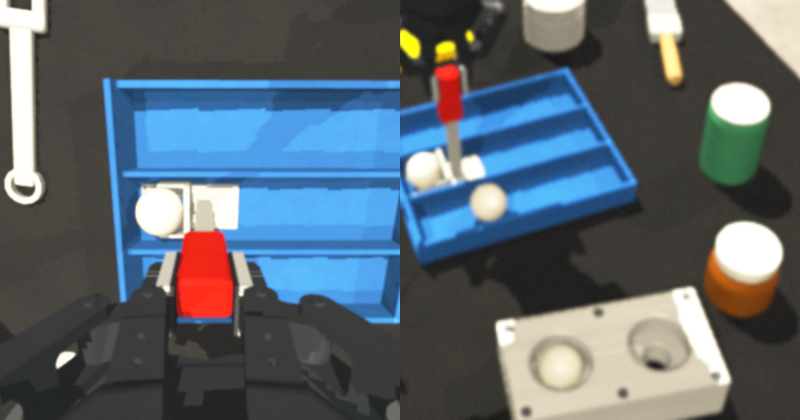

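Ball at (160,212) is seated in the pocket. Lift.

Call:
play_rows --increments '[[[1,0,0.02,-0.03,0,0,0],[1,0,0.04,-0.1,0,0,0],[1,0,0.04,-0.25,0,0,0],[1,0,0.04,-0.45,0,0,0],[1,0,0.04,-0.7,0,0,0],[1,0,0.04,-0.95,0,0,0],[1,0,0.04,-1.2,0,0,0],[1,0,0.04,-1.38,0,0,0],[1,0,0.04,-1.47,0,0,0],[1,0,0.04,-1.48,0,0,0],[1,0,0.04,-1.48,0,0,0]]]'

```text
time_s: 24.65
eef_pos: [491.8, 37.2, 218.9]
eef_rot: [[0.041, 0.999, -0.001], [0.999, -0.041, 0.0], [0.0, -0.001, -1.0]]
contact_force: [-0.1, 0.2, -3.7]
finger_gap: 23.1
```

```bash
python3 look.py l12 1; python3 - <<'E'
from h import *
p,R,s=cur()
yaw=-.5; u=np.array([np.cos(yaw),np.sin(yaw)])
t=tcp_from_tip([*(np.array((582,-270.8))+17*u),95],yaw,0,125.4); print(t.round(1),row(p,R,t,rot(yaw)))
E
```

```text
24.65 [491.8  37.2 218.9] [-0.1  0.2 -3.7] [-0.09  0.21 -0.14  1.22 -0.    1.52] tray xy tip [-107.     3.5]
[ 644.7 -305.1  220.4] [-5.595, 2.781, -0.027, -0.008, 0.002, 5.26]
```

View pics/l12.png

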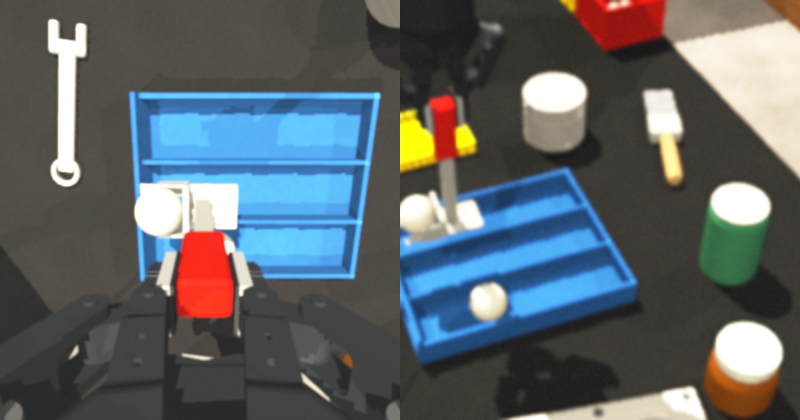

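Call:
play_rows --increments '[[[1,-0.11,0.056,0,0,0,0.1],[1,-0.34,0.167,0,0,0,0.3],[1,-0.67,0.334,0,0,0,0.63],[1,-1.06,0.528,0,0,0,1.0],[1,-1.455,0.723,0,0,0,1.37],[1,-1.846,0.918,0,0,0,1.74],[1,-2.238,1.112,0,0,0,2.1],[1,-2.63,1.307,0,0,0,2.47],[1,-3.02,1.502,0,0,0,2.84],[1,-3.413,1.696,0,0,0,3.2],[1,-3.805,1.891,0,0,0,3.58],[1,-4.196,2.086,0,0,0,3.95],[1,-4.588,2.28,0,0,0,4.3],[1,-4.924,2.447,0,0,0,4.63],[1,-5.26,2.614,0,0,0,4.95],[1,-5.483,2.725,0,0,0,5.15],[1,-5.595,2.781,0,0,0,5.26],[1,-5.595,2.781,0,0,0,5.26],[1,-5.595,2.781,0,0,0,5.26]]]'

```text
time_s: 27.12
eef_pos: [644.8, -304.8, 219.4]
eef_rot: [[0.479, 0.878, -0.0], [0.878, -0.479, 0.0], [0.0, -0.0, -1.0]]
contact_force: [-0.6, -0.2, -2.7]
finger_gap: 22.9
```

```bash
python3 look2.py l13;python3 - <<'E'
from h import *
p,R,s=cur()
yaw=-.5; u=np.array([np.cos(yaw),np.sin(yaw)])
t=tcp_from_tip([*(np.array((582,-270.8))+17*u),59],yaw,0,125.4); print(t.round(1),row(p,R,t,rot(yaw)))
E
```

```text
27.125 [ 644.8 -304.8  219.4] [-0.6 -0.2 -2.7] [-0.56  0.62  0.52  1.47  0.    1.51]
tipL [121.4581401  187.35981122]
tipR [123.26403209 219.97593701]
pocket [140.04399866 209.61690598]
near [ 30.21551585 221.54840037]
far [113.00119486 195.03424353]
[ 644.7 -305.1  184.4] [-0.008, 0.002, 0.586, 0.001, -0.001, 0.007]
```

View pics/l13.png

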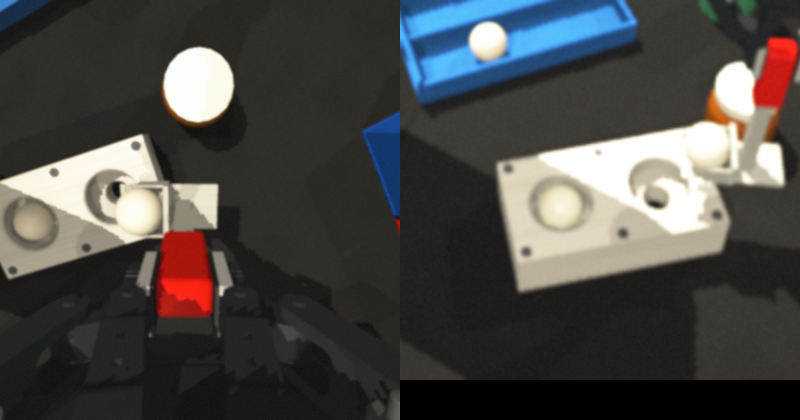

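Call:
play_rows --increments '[[[1,0,0,0.04,0,0,0],[1,0.0,0,0.12,0,0,0],[1,0.0,0,0.23,0,0,0],[1,0.0,0,0.34,0,0,0],[1,0.0,0,0.45,0,0,0],[1,0.0,0,0.54,0,0,0],[1,0.0,0,0.58,0,0,0],[1,0.0,0,0.586,0,0,0],[1,0.0,0,0.586,0,0,0]]]'

```text
time_s: 28.35
eef_pos: [645.0, -305.1, 184.3]
eef_rot: [[0.479, 0.878, 0.0], [0.878, -0.479, -0.0], [-0.0, 0.0, -1.0]]
contact_force: [-0.0, -0.5, -2.0]
finger_gap: 22.8
```

```bash
python3 look2.py l14
```

```text
28.35 [ 645.  -305.1  184.3] [-0.  -0.5 -2. ] [-0.56  0.62  0.42  1.38 -0.    1.51]
tipL [121.46908014 187.40073031]
tipR [123.27363959 220.01661801]
pocket [140.05414669 209.66080106]
near [ 11.94190596 232.46271754]
far [104.10677019 203.0438901 ]
```

View pics/l14.png

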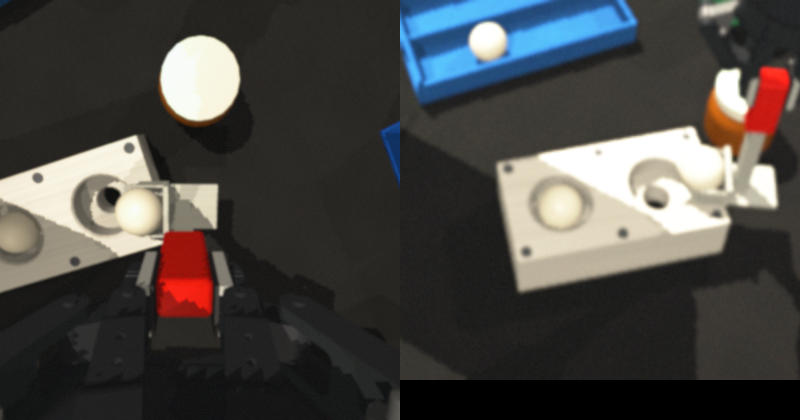

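Call:
play_rows --increments '[[[1,0,-0.075,-0.03,-0.4,0,0],[1,0,-0.185,-0.071,-1,0,0],[1,0,-0.376,-0.126,-2,0,0],[1,0,-0.571,-0.164,-3,0,0],[1,0,-0.769,-0.185,-4,0,0],[1,0,-0.968,-0.188,-5,0,0],[1,0,-1.166,-0.174,-6,0,0],[1,0,-1.264,-0.16,-6.5,0,0],[1,0,-1.362,-0.143,-7,0,0],[1,0,-1.459,-0.12,-7.5,0,0],[1,0,-1.555,-0.095,-8,0,0],[1,0,-1.65,-0.064,-8.5,0,0],[1,0,-1.743,-0.03,-9,0,0],[1,0,-1.835,0.01,-9.5,0,0],[1,0,-1.925,0.05,-10,0,0],[1,0,-1.925,0.05,-10,0,0],[1,0,-1.925,0.05,-10,0,0],[1,0,-1.925,0.05,-10,0,0]]]'

```text
time_s: 30.7
eef_pos: [544.2, -250.1, 181.9]
eef_rot: [[0.479, 0.564, 0.673], [0.878, -0.308, -0.367], [-0.0, 0.766, -0.642]]
contact_force: [-0.4, 0.1, -1.7]
finger_gap: 23.3
```

```bash
python3 look2.py l15
```

```text
30.7 [ 544.2 -250.1  181.9] [-0.4  0.1 -1.7] [-0.61  0.03 -0.96 -0.3   0.08  1.5 ]
tipL [121.14755532 187.40459836]
tipR [122.93588633 220.0955026 ]
pocket [139.74595837 209.74945905]
near [ -3.34820213 271.95709497]
far [102.08936884 207.04269617]
```

View pics/l15.png

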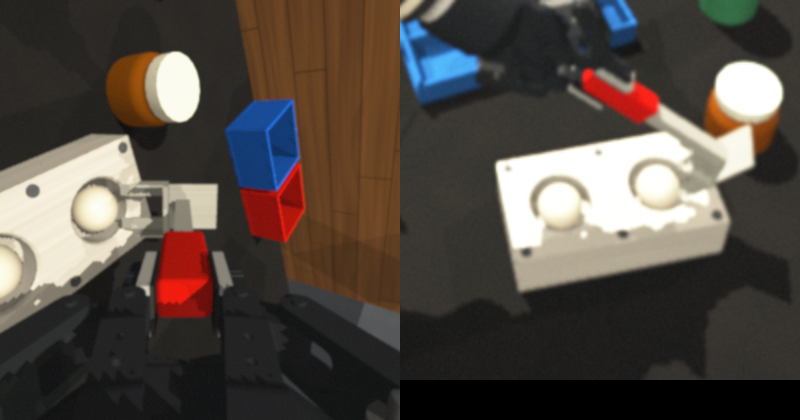

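```bash
python3 - <<'E'
from h import *
p,R,s=cur()
S=np.column_stack([R[:,1],R[:,0],-R[:,2]]); tip=p+S@np.array([-54.5,0,-125.4]); print('tip',tip)
yaw=-.5;u=np.array([np.cos(yaw),np.sin(yaw)])
for k in range(1,7):
    d=50-50*k/6; t=tip+np.array([*(u*min(12,30*k/6)),46*k/6])
    print(round(d),row(p,R,tcp_from_tip(t,yaw,np.deg2rad(d),125.4),rot(yaw,np.deg2rad(d))))
E
```

```text
tip [ 597.60465913 -279.24537475   59.25624571]
42 [-0.0, 0.445, 0.136, 1.671, 0.0, 0.001]
33 [-0.0, 0.865, 0.312, 3.338, 0.0, 0.001]
25 [-0.0, 1.221, 0.487, 5.004, 0.0, 0.001]
17 [-0.0, 1.52, 0.669, 6.671, 0.0, 0.001]
8 [-0.0, 1.778, 0.876, 8.338, 0.0, 0.001]
0 [-0.0, 1.993, 1.104, 10.004, 0.001, 0.001]
```

Call:
play_rows --increments '[[[1,0,0.2,0.06,0.7,0,0],[1,0,0.445,0.136,1.67,0,0],[1,0,0.865,0.312,3.337,0,0],[1,0,1.221,0.487,5.0,0,0],[1,0,1.52,0.669,6.67,0,0],[1,0,1.778,0.876,8.337,0,0],[1,0,1.993,1.104,10.0,0,0],[1,0,1.993,1.104,10.0,0,0],[1,0,1.993,1.104,10.0,0,0]]]'

```text
time_s: 31.92
eef_pos: [656.9, -311.8, 228.3]
eef_rot: [[0.479, 0.878, -0.003], [0.878, -0.479, 0.002], [0.0, -0.004, -1.0]]
contact_force: [1.0, 0.0, -3.1]
finger_gap: 23.2
```

```bash
python3 look2.py l16; python3 - <<'E'
from h import *
p,R,s=cur()
# dish: centre (522.1,287.4) yaw -.017 ; scoop foot spans -54.5..30 -> axis at +12.3 centred
t=R2(-.017)@np.array([12.3,0])+[522.1,287.4];print(t)
print(row(p,R,[*t,230],rot(-.1)))
E
```

```text
31.925 [ 656.9 -311.8  228.3] [ 1.   0.  -3.1] [-0.55  0.65  0.61  1.53 -0.    1.52]
tipL [121.47185499 187.4350075 ]
tipR [123.27512748 220.04729444]
pocket [140.05590756 209.69509746]
near [ 21.90605901 218.72228082]
far [102.10219505 192.91244599]
[534.39822269 287.19091007]
[7.78, -6.568, -0.011, -0.015, -0.004, -4.583]
```

View pics/l16.png

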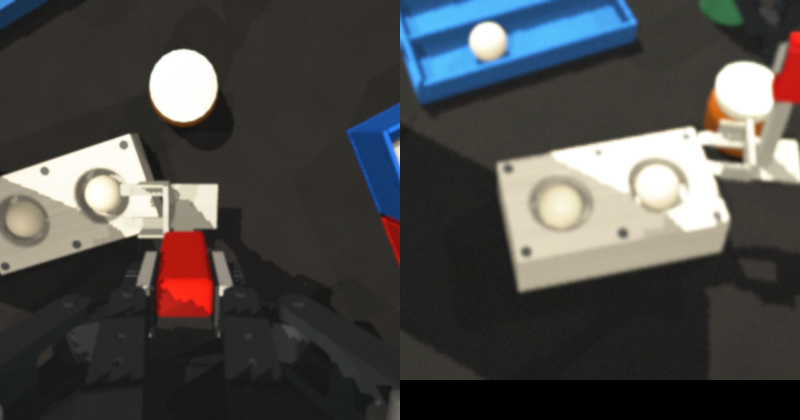

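Call:
play_rows --increments '[[[1,0.3,-0.25,0,0,0,-0.1],[1,0.85,-0.72,0,0,0,-0.4],[1,1.4,-1.18,0,0,0,-0.8],[1,1.95,-1.65,0,0,0,-1.1],[1,2.5,-2.1,0,0,0,-1.4],[1,3.05,-2.57,0,0,0,-1.8],[1,3.6,-3.04,0,0,0,-2.1],[1,4.15,-3.5,0,0,0,-2.4],[1,4.7,-3.97,0,0,0,-2.8],[1,5.25,-4.43,0,0,0,-3.1],[1,5.8,-4.9,0,0,0,-3.4],[1,6.35,-5.36,0,0,0,-3.7],[1,6.9,-5.83,0,0,0,-4.1],[1,7.35,-6.2,0,0,0,-4.4],[1,7.65,-6.46,0,0,0,-4.55],[1,7.78,-6.568,0,0,0,-4.58],[1,7.78,-6.568,0,0,0,-4.58],[1,7.78,-6.568,0,0,0,-4.58]]]'

```text
time_s: 34.28
eef_pos: [533.7, 286.9, 230.3]
eef_rot: [[0.101, 0.995, 0.0], [0.995, -0.101, -0.0], [-0.0, 0.0, -1.0]]
contact_force: [0.9, -0.1, -2.6]
finger_gap: 23.2
```

```bash
python3 look.py l17 1; python3 - <<'E'
from h import *
p,R,s=cur();C=load()
t=R2(-.017)@np.array([12.3,0])+[522.1,287.4]
for l in((-68,-48,16),(-68,48,16),(68,-48,16),(68,48,16)): print(l,proj(C['wrist'],[*(R2(-.017)@np.array(l[:2])+[522.1,287.4]),16]).round(1)-[80,0])
print(row(p,R,[*t,129.4+3],rot(-.1)))
E
```

```text
34.275 [533.7 286.9 230.3] [ 0.9 -0.1 -2.6] [ 0.36  0.4   0.17  1.34 -0.    2.03] tray xy tip [-75.3 254.6]
(-68, -48, 16) [141.9 229.8]
(-68, 48, 16) [130.2 149.5]
(68, -48, 16) [254.  220.7]
(68, 48, 16) [250.4 139. ]
[0.006, 0.009, 1.631, 0.003, -0.001, -0.016]
```

View pics/l17.png

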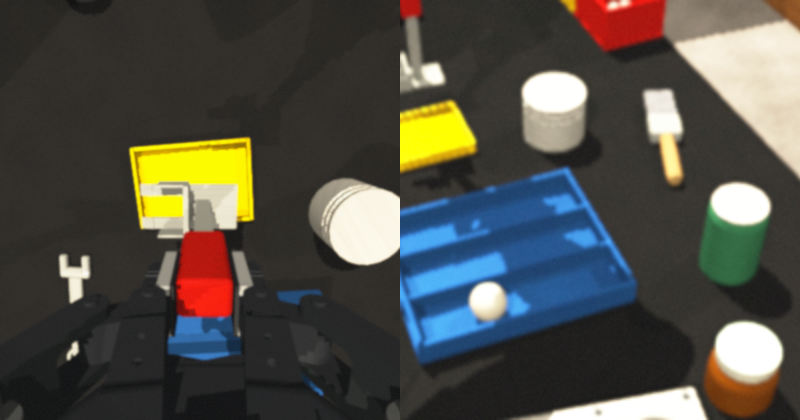

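Call:
play_rows --increments '[[[1,0.03,0.01,0.3,0,0,0],[1,0.03,0.01,0.75,0,0,0],[1,0.03,0.01,1.15,0,0,0],[1,0.03,0.01,1.45,0,0,0],[1,0.03,0.01,1.6,0,0,0],[1,0.03,0.01,1.65,0,0,0],[1,0.03,0.01,1.67,0,0,0],[1,0.03,0.01,1.68,0,0,0],[1,0.03,0.01,1.685,0,0,0],[1,0.03,0.01,1.685,0,0,0]]]'

```text
time_s: 35.62
eef_pos: [534.5, 289.5, 129.4]
eef_rot: [[0.1, 0.995, 0.001], [0.995, -0.1, 0.0], [0.0, 0.001, -1.0]]
contact_force: [-0.2, 0.2, -0.1]
finger_gap: 23.3
```

Call:
play_rows --increments '[[[0.65,0,0,0.005,0,0,0],[0.6,0,0,0,0,0,0],[0.5,0,0,0,0,0,0],[0.3,0,0,0,0,0,0],[0,0,0,0,0,0,0],[0,0,0,0,0,0,0],[0,0,0,0,0,0,0],[0,0,0,0,0,0,0]]]'

```text
time_s: 36.62
eef_pos: [534.3, 289.5, 129.1]
eef_rot: [[0.1, 0.995, 0.0], [0.995, -0.1, 0.0], [0.0, 0.0, -1.0]]
contact_force: [-0.3, 0.6, -0.0]
finger_gap: 85.5
```

```bash
python3 look.py l18 1
```

```text
36.625 [534.3 289.5 129.1] [-0.3  0.6 -0. ] [ 0.36  0.45 -0.04  1.09  0.    2.03] tray xy tip [-74.8 257.2]
```

View pics/l18.png

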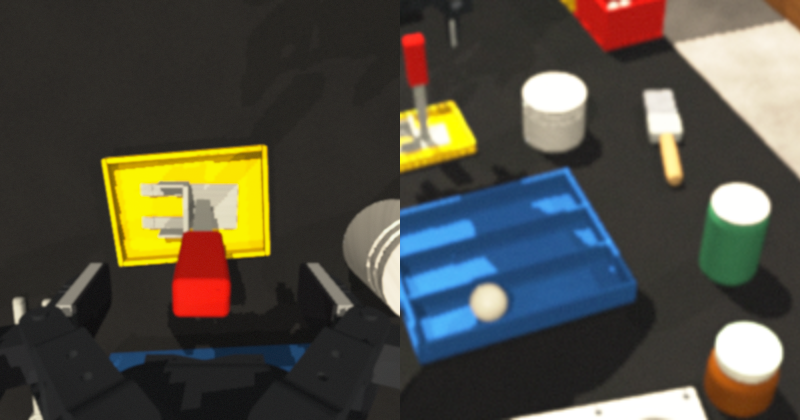

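Released, and the scoop is standing in the dish. Retreat straight up.

Call:
play_rows --increments '[[[0,0,0,-0.3,0,0,0],[0,0,0,-0.8,0,0,0],[0,0,0,-1.5,0,0,0],[0,0,0,-2.2,0,0,0],[0,1.0,0,-2.5,0,0,0],[0,2.0,0,-2.5,0,0,0],[0,2.5,0,-2.5,0,0,0],[0,2.5,0,-2.5,0,0,0],[0,2.5,0,-2.5,0,0,0]]]'

```text
time_s: 37.85
eef_pos: [549.3, 438.3, 279.0]
eef_rot: [[0.1, 0.995, -0.0], [0.995, -0.1, -0.0], [-0.0, -0.0, -1.0]]
contact_force: [0.7, -0.3, -0.1]
finger_gap: 85.5
```

```bash
python3 - <<'E'
from h import *
from bench import viewer
import cv2
C=load()
a=viewer.get_image('top');b=viewer.get_image('side')
cv2.imwrite('pics/f_top.png',cv2.resize(a[100:300,130:450,::-1],None,fx=2.5,fy=2.5)); cv2.imwrite('pics/f_side.png',b[:,:,::-1])
for nm,bb in(('near',(491.6,-253.4,45)),('far',(582,-270.8,45))):
    print(nm,proj(C['top'],bb),(proj(C['top'],bb)-[130,100])*2.5,proj(C['side'],bb))
print([(round(d['p'],2),d['position']) for d in viewer.tip_of('top','ball_a_center')],[(round(d['p'],2),d['position']) for d in viewer.tip_of('side','ball_a_center')])
E
```

```text
near [402.31724614 237.2394374 ] [680.79311536 343.09859351] [299.61218786 331.068113  ]
far [409.86929956 197.4607253 ] [699.6732489  243.65181326] [348.31011048 321.84987918]
[(0.57, [403.4, 237.1])] [(0.87, [300.2, 333.5]), (0.7, [209.8, 173.4]), (0.54, [264.9, 254.3]), (0.51, [219.3, 165.1])]
```

View pics/f_top.png

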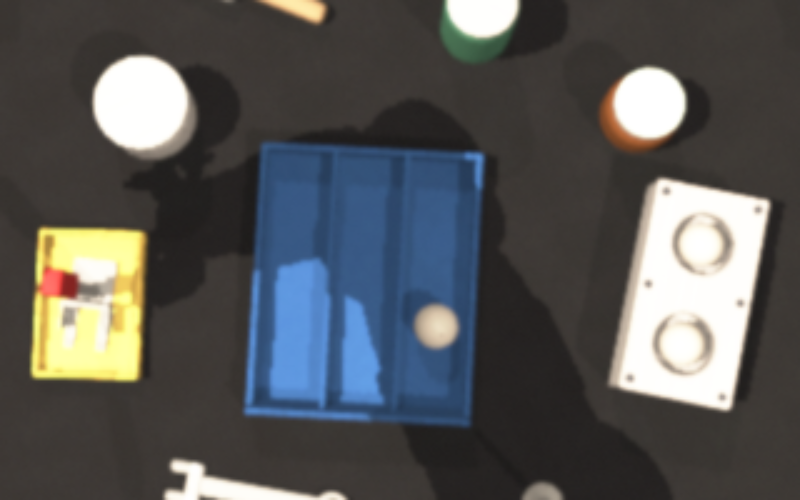

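View pics/f_side.png

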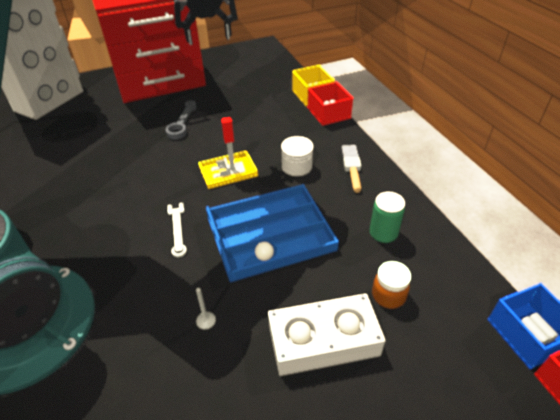

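Balls show at top-zoom (684,343) and (702,243) against predicted seats (681,343) and (700,244), which is within about 1 px of the original image. The scoop is upright in the dish, the third ball is in the tray, and the piston and jar are in place.

```bash
python3 - <<'E'
from bench import job
print(job.job_done())
E
```

```text
the job is handed in; nothing more can be done
None
```

I scooped two balls from the tray one at a time. I tipped the first into the near bore and the second into the far bore, holding the scoop tips about 4 mm above the block each time. I then stood the scoop back in its yellow dish and moved the arm clear. The job was handed in at about 38 s of the 72 s allowed.

**Last checks:**
- **Balls:** both sit in their bores, within about 1 px (2–3 mm) of the predicted seat points in the top view. The third ball is still in its lane.
- **Scoop:** it stands upright with its foot inside the dish.
- **Bystanders:** the piston and jar look to be where they started.

**Disagreements:**
- In the final pictures the ball detector found only the near-bore ball in the top view. In the side view it gave two wrong hits on the scoop and missed the far-bore ball, so I checked that ball by eye.
- The wrist view showed the scoop 2–3 mm to one side of its computed position, which I allowed for in the tray and at the dish.

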